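# Nip a pile of cards in the padding press and lock the spindle

### The arm

A 7-joint arm with a two-finger parallel gripper is mounted at the origin on a cart in front of the work surface, level with it; the furniture and walls round the work are solid. World frame = base frame: x ahead of the robot, y to its left, z up, the work surface at z = 0. Lengths are in m, angles in rad, forces in N, time in s.
With the tool pointing down it reaches from about 0.425 to 0.875 m from the base axis. Payload 4.7 kg.
Tool frame: the origin (TCP) lies on the centre line of the jaws, within the pads' length; the fingertips stand ahead of it and the grasp point (between the pads) lies 8 mm behind it (ctrl.finger_overhang is the x of the fingertips in the tool frame, in m); x points along the fingers, z is the direction in which the jaws open and shut, and the axes are right-handed (so a half turn about x gives the same grasp; the last joint's range is limited). The gripper opens to 87 mm and grips with 3 to 60 N. Pads are 19 mm wide; open, the fingers measure 117 mm over their backs; the gripper's body (75 mm by 190 mm) begins 51 mm behind the grasp point.
Start: joints at [1.314, 0.321, -0.07, 1.45, 0.023, 1.371, -0.057], TCP at [0.174, -0.626, 0.234] pointing down, gripper open.
Joint ranges: [-2.86, 2.86], [-0.3, 2.09], [-1.38, 1.24], [0.06, 2.45], [-1.56, 4.7], [0.09, 2.05], [-2.69, 2.69]. Speed limits (rad/s): [2.57, 2.57, 3.14, 3.14, 3.14, 3.14, 3.14].

### API

Orientations are given as a rotation vector (axis times angle).
In Python, from bench import readout, viewer, job, nets, ctrl gives the robot as it stands.
- The arm moves only by the shell command python3 -m creep 'ROWS' [FORCE]. ROWS is JSON, a list of rows, each an object with "linear": the shift along the tool's x, y, z in m, a list of three; "twist": the turn, a rotation vector about the tool's x, y, z in degrees, a list of three; "fingers": the gripper's target within -1 to 1 (shut at 1, half-way at 0, fully open at -1). A call has 1 to 8 rows; each row is the pose to reach, as a shift and turn from the pose commanded when the call began, along the tool's axes at that moment; what a row does not reach only later rows make up. A row lasts 1/12 s, in which the tool goes at most 41.7 mm and 7.16 degrees, less where a joint would pass 70% of its speed; a pose out of reach is approached as far as the arm can. A call with a gripper value outside its range is refused whole. The fingers move at their own pace and stop on an object; FORCE is the grip in N (left out, the last holds). Time passes only in rows, so rows that repeat a pose let the fingers close. It gives the time, the measured TCP pose, the force and the opening at its end, in the units of the state.
- readout.get_state(): the state, without advancing time (a new reading comes with each control period).
- viewer.get_image(name): name is "scene" or "top"; returns (picture, depth): 420x560x3 uint8, red, green, blue; 420x560 float32, m along the optical axis (not along the pixel's ray), 0 where there is no reading.
- viewer.camera_params(name): a dict with "K" (3x3 intrinsics, pixels), "k1" (the pictures are not rectified: a ray, as slopes to the right and down, at radius r is drawn at 1 + k1 r^2 times it, then the intrinsics apply), "cam_to_world" (4x4, takes a point from camera to world coordinates). Camera axes: x right, y down, z forward; pixel columns grow to the right and rows downward; lengths in m; the calibration is good to about 2 mm. A picture is of the moment at which its call begins. camera_params takes no time and is no camera call.
- job.close_job(): hands the job in, once; it reports no verdict.
Trained networks look in the newest picture that a camera, given by its name, has taken for a name from the list of things; names that differ only in an ending like _2 or _b are one class to them, and where a whole thing is asked for, a point or a joint stands for the part that bears it (a point fixed in the world has none). Each returns a list of dicts, best first, with "conf" (0 to 1); they miss things now and then, are a little off and sometimes report something else, mostly with a low value. They report only what shows in the picture. A call takes as long as a camera call. They do not tell look-alikes from the thing itself.
- nets.boxes_of(camera, label): "centre" ([x, y, z] in m, in world coordinates, good to about 4 mm: the middle of the surface that is visible of it).
- nets.place_of(camera, label): "centre" ([x, y, z] in m, in world coordinates, good to about 4 mm: a listed point, or the origin of a listed thing).
The state is a dict: "time": time; "joint_positions": joint angles; "qd": joint speeds; "joint_torque": joint torques, N m; "position": TCP position; "tool_rot": TCP orientation; "ft_force": force on the tool from outside, world axes, zero at the start; "torque": the same for the moment, N m; "grip_width": opening from 0.0 (shut) to 1.0 (fully open).
Only numpy, scipy, OpenCV 4.12 (cv2) and the standard library are available. Lean on these libraries where they do the work, as an engineer would, in place of code of your own. Each camera call takes 0.05 s, during which the arm holds its last target.

### The job

The pile of cards in the small padding press is waiting to be nipped for gluing: slacken the lock nut by its lever until the spindle is free, wind the T-bar down until the sprung foot holds the pile with a light but definite pressure (about 10 N), then turn the lock nut firmly tight again (some 8 N at the end of its lever) so that the spindle cannot creep. Do not crush the cards, do not shift the pile, and leave the things beside the press where they stand.

Things in the scene. Friction and masses are not known exactly. Their poses are not given: they have to be found in the camera images.
- press: grey bench press fixed to the counter, base 180 (x) x 150 (y) x 14 mm, origin under the middle of the base, z up. A column at the back (+x) carries an arm over the base, top 80 mm up. All turning parts have one vertical axis, at x = -20 mm, y = 0 in this frame
- lock_nut (a joint): angle (rad) of the steel hexagon lock nut on the arm, with one lever. 0 fully slack; grows clockwise seen from above = tighter; range 0 to 2.1. Friction holds it where left (0.35 N m, about 4 N at the lever grip). Starts locked at about 1.2. A hidden spring washer bites from somewhere between 1.0 and 1.2 on (it differs); from there the effort grows to double. Below 0.9 it is surely loose
- lever_grip (a point): middle of the black upright round grip, 15 mm in diameter, at the end of the lock nut's lever, 95 mm from the axis; the grip stands 90 to 118 mm above the counter, this point is at 104 mm. It can be pushed from either side. It swings on the robot's side of the press (about the press's -x side)
- spindle (a joint): angle (rad) of the spindle, whose T-bar crosses the axis above the lock nut. It grows clockwise seen from above, which lowers the foot by 4.8 mm per rad; 0 is fully up, range 0 to 4.1. Friction holds it where it is left (0.06 N m, about 2 N at 30 mm from the axis). While the lock nut clamps it, it turns only by force or not at all
- bar_end (a point): centre of the ball (14 mm) at one end of the T-bar, 46 mm from the axis, 136 mm above the counter; a same ball is at the opposite end. The bar is round, 10 mm thick, its centre line 136 mm above the counter, its hub 27 mm across with its top at 145 mm. It sweeps above the lever grip, with 11 mm between
- foot_face (a point): middle of the underside of the pressing foot, a steel disc of 56 mm under the arm: 40 mm above the counter at spindle 0, less 4.8 mm per rad; the pile's top is at 25 mm. The foot is sprung: past touching, each further mm wound adds 8 N (38 N per rad), and the effort to turn grows by 0.005 N m per N
- card_pile: loose pile of pale cards, 80 x 111 x 11 mm, lying on the press's base under the foot; origin in the middle of its underside, 14 mm above the counter
- glue_stick: standing glue stick, 26 mm across, 94 mm high, beside the press; leave it alone
- washi: roll of tape lying flat, 46 mm across, 15 mm high, beside the press; leave it alone
- eraser: block eraser 46 x 37 x 12 mm lying beside the press; leave it alone
- lock_pad: spring washer hidden in the arm under the nut; it clamps the spindle by 200 N per rad of nut past the bite. 8 N of push at the lever grip gives a firm lock; let go, the nut springs back 0.1 to 0.2 rad and keeps about 70 N. The lock found at the start is often weaker than asked (10 to 50 N). Not seen or reached; origin on the axis, sinks 5 mm per rad of nut
Things that resemble listed ones, but are neither listed nor needed, are in the scene too. Leave any blue or red look-alike of the card_pile alone.

How it is judged:
On the way, in this order (a step that is already met when the one before it is completed fails the run):
1. the lock nut is slackened until it no longer clamps the spindle, the foot still clear of the pile (contact force between lock_pad and anything else below 0.5 N and contact force between foot and card_pile below 0.5 N), for 0.2 s.
2. with the nut slack, the foot is wound down onto the pile and presses it with 3 to 25 N (contact force between foot and card_pile between 3 and 25 N and contact force between lock_pad and anything else below 0.5 N), for 0.2 s.
3. the lock nut is tight again: it clamps the spindle with more than 40 N (contact force between lock_pad and anything else above 40 N), for 0.2 s.
At the end, for the whole second after the job is handed in: the foot presses the pile with 3 to 25 N, the lock nut clamps the spindle with more than 40 N (about 0.2 rad past its bite), both at rest, and the pile lies within 10 mm of where it was (contact force between lock_pad and anything else above 40 N and contact force between foot and card_pile between 3 and 25 N and velocity of joint lock_nut between -0.05 and 0.05 rad/s and velocity of joint spindle between -0.05 and 0.05 rad/s and distance of card_pile from where it was at the start of the episode below 0.01 m); the robot touches nothing.
It fails at once if the cards are crushed: the foot presses with more than 35 N (contact force between foot and card_pile above 35 N).
It fails at once if the pile is shifted by more than 15 mm (distance of card_pile from where it was at the start of the episode above 0.015 m).
It fails at once if a thing beside the press is moved by more than 15 mm (distance of any of glue_stick, washi, eraser from where it was at the start of the episode above 0.015 m).
It also fails if it takes over 72 s, if anything falls off the work surface, if the arm or the gripper's body presses on something with over 40 N, if the wrist force passes 120 N, or if a joint passes its speed limit or range.

## Working session

There is one attempt and no reset: what is moved stays moved. The work goes in short steps, Python scripts to look and compute and a shell command to move; the robot and the scene stay as the last step left them, time stands still between calls to the robot, and variables do not carry over. Pictures are saved under pics/ and viewed, and the job is handed in when it is done.

```bash
ls -la; mkdir -p pics
python3 - <<'E'
from bench import readout, viewer, job, nets, ctrl
import cv2
print(readout.get_state()); print([a for a in dir(ctrl) if a[0]!='_'], ctrl.finger_overhang)
for n in("scene","top"):
    p,d=viewer.get_image(n); cv2.imwrite(f"pics/{n}0.png",p[:,:,::-1]); print(viewer.camera_params(n))
E
```

```text
total 12
drwxr-xr-x  3 agent agent 4096 Dec  6 21:45 .
drwxr-xr-x 23 root  root  4096 Dec  6 21:45 ..
drwxr-xr-x  2 agent agent 4096 Dec  6 21:45 pics
{'time': 0.0, 'joint_positions': array([ 1.31413252,  0.32183217, -0.0700761 ,  1.45166971,  0.02260089,
        1.37074195, -0.0569326 ]), 'qd': array([-0.00038815, -0.00065724,  0.00016574, -0.00058285,  0.000498  ,
       -0.0014749 ,  0.0009232 ]), 'joint_torque': array([ 1.49911205e-05, -4.91287529e+01, -4.03597103e-01, -3.12532425e+01,
       -6.38019713e-02,  4.37625451e-02,  1.61838766e-04]), 'position': array([ 0.17366539, -0.6258397 ,  0.23245809]), 'tool_rot': array([ 1.00856778,  1.32678297, -1.00682247]), 'ft_force': array([-0.01604725, -0.19314427,  0.71514045]), 'torque': array([-0.01598418,  0.01692294, -0.01646904]), 'grip_width': 1.0003090593009405}
['MotionError', 'finger_overhang'] 0.011
{'K': array([[463.17170819,   0.        , 278.2388193 ],
       [  0.        , 463.17170819, 201.75566769],
       [  0.        ,   0.        ,   1.        ]]), 'k1': -0.1097284421526585, 'cam_to_world': array([[-0.53631937, -0.60272959,  0.59082872,  0.06161585],
       [-0.84394734,  0.37409512, -0.3844551 ,  0.29578258],
       [ 0.01069633, -0.70481905, -0.70930649,  0.75854176],
       [ 0.        ,  0.        ,  0.        ,  1.        ]])}
{'K': array([[381.34330488,   0.        , 269.65302609],
       [  0.        , 381.34330488, 213.95019432],
       [  0.        ,   0.        ,   1.        ]]), 'k1': -0.09791084533844999, 'cam_to_world': array([[-0.02268848, -0.99781362,  0.06207425,  0.51890994],
       [-0.99959984,  0.02159226, -0.01827401, -0.06008483],
       [ 0.01689373, -0.06246402, -0.99790423,  0.96939286],
       [ 0.        ,  0.        ,  0.        ,  1.        ]])}
```

View pics/scene0.png

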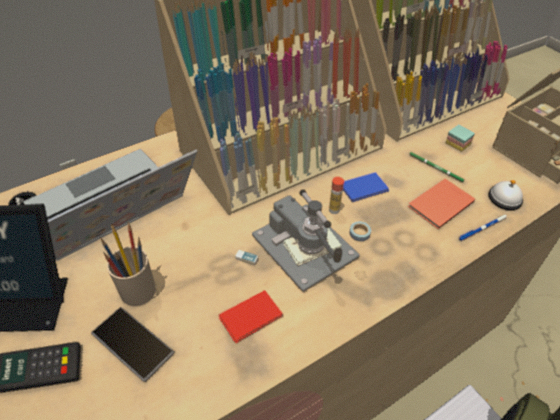

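View pics/top0.png

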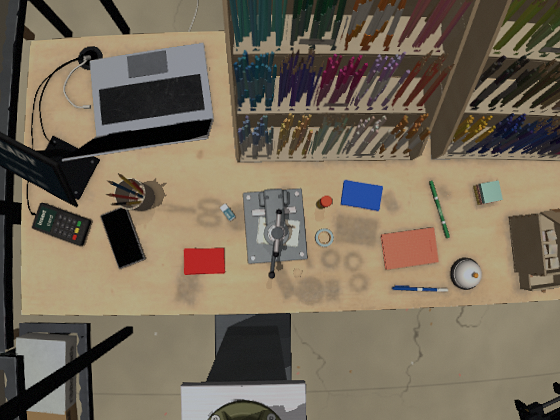

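Run:
```python
from bench import readout, viewer, job, nets, ctrl
for c in("scene","top"):
  for l in("press","lever_grip","bar_end","card_pile","glue_stick","washi","eraser","foot_face"):
    print(c,l,[(x['centre'] if isinstance(x['centre'],list) else x['centre'].round(4).tolist(),round(x['conf'],2)) for x in nets.place_of(c,l)])
print(readout.get_state()['time'])
```

```text
scene press [([0.5526, -0.0891, -0.0005], 0.95)]
scene lever_grip [([0.4414, -0.0763, 0.1034], 0.62)]
scene bar_end [([0.5791, -0.0936, 0.1316], 0.84)]
scene card_pile [([0.4653, 0.094, -0.0015], 0.98), ([0.5379, -0.0939, 0.0117], 0.82), ([0.6245, -0.3131, -0.0015], 0.8)]
scene glue_stick [([0.6034, -0.2078, -0.0016], 0.79)]
scene washi [([0.6036, -0.2099, 0.0016], 0.59), ([0.5194, -0.214, -0.0021], 0.53), ([0.5344, -0.0931, 0.0315], 0.37)]
scene eraser [([0.5895, 0.0325, -0.0002], 0.73), ([0.5547, -0.0916, -0.0025], 0.44)]
scene foot_face [([0.5321, -0.0935, 0.032], 0.6)]
top press [([0.5565, -0.0938, 0.002], 0.64)]
top lever_grip [([0.4347, -0.0726, 0.1015], 0.57)]
top bar_end [([0.5756, -0.0935, 0.1397], 0.82)]
top card_pile [([0.5356, -0.1012, 0.0143], 0.81), ([0.6235, -0.3139, 0.0006], 0.62), ([0.4655, 0.0894, 0.0015], 0.55)]
top glue_stick [([0.6052, -0.2016, 0.0013], 0.67)]
top washi [([0.5199, -0.2157, 0.0028], 0.65)]
top eraser [([0.5884, 0.0285, -0.0019], 0.41)]
top foot_face []
0.9
```

The scene view shows the press at about (303,245), with the T-bar running away from the robot and the lever pointing towards it. The top view shows the press at (277,228), bar hub (279,232) and lever grip about (271,272). Look-alikes: the blue (362,195), red (205,260) and coral (409,248) blocks in the top view are not the card pile. The pile is the pale one in the press. Next, a close crop.

```bash
cat > h.py <<'E'
from bench import readout, viewer, job, nets, ctrl
import cv2, numpy as np
from scipy.spatial.transform import Rotation as R
def project(c,P):
    q=viewer.camera_params(c); T=np.linalg.inv(q['cam_to_world']); p=(np.atleast_2d(P)@T[:3,:3].T+T[:3,3])
    s=p[:,:2]/p[:,2:]; s=s*(1+q['k1']*(s**2).sum(1,keepdims=True)); return s*q['K'][0,0]+q['K'][:2,2]
def at_height(c,uv,z):
    q=viewer.camera_params(c); T=q['cam_to_world']
    s=np.atleast_2d((np.array(uv,float)-q['K'][:2,2])/q['K'][0,0]); u=s.copy()
    for _ in range(20): u=s/(1+q['k1']*(u**2).sum(1,keepdims=True))
    r=np.c_[u,np.ones(len(u))]@T[:3,:3].T; o=T[:3,3]
    return o+r*((z-o[2])/r[:,2:])
def crop(c,u0,v0,u1,v1,k,name,pts=None):
    p,d=viewer.get_image(c); im=cv2.resize(p[v0:v1,u0:u1,::-1],None,fx=k,fy=k,interpolation=cv2.INTER_CUBIC)
    if pts is not None:
        for (u,v) in project(c,pts): cv2.circle(im,(int((u-u0+.5)*k),int((v-v0+.5)*k)),3,(0,0,255),1)
    cv2.imwrite(f"pics/{name}.png",im); return p,d
def st():
    s=readout.get_state(); M=R.from_rotvec(s['tool_rot']).as_matrix()
    print(round(s['time'],2),'p',s['position'].round(4),'F',s['ft_force'].round(2),'T',s['torque'].round(2),'g',round(s['grip_width'],3)); print(M.round(3)); return s,M
E
python3 - <<'E'
from h import *
crop("top",237,175,317,290,5,"t1")
crop("scene",245,180,365,300,5,"s1")
st()
E
```

```text
1.0 p [ 0.1739 -0.6263  0.2336] F [-0.49 -0.51 -0.18] T [-0.02 -0.02  0.03] g 1.0
[[-0.     0.964  0.268]
 [-0.     0.268 -0.964]
 [-1.    -0.     0.   ]]
```

View pics/t1.png

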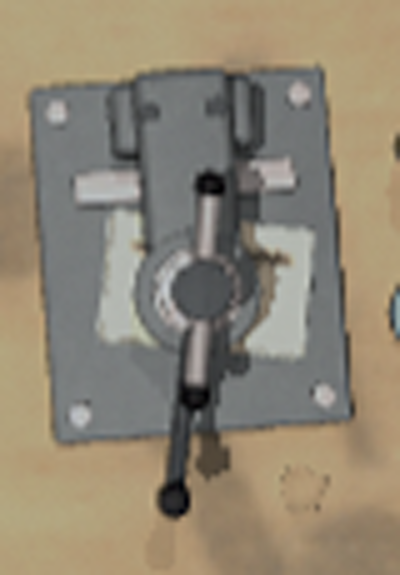

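View pics/s1.png

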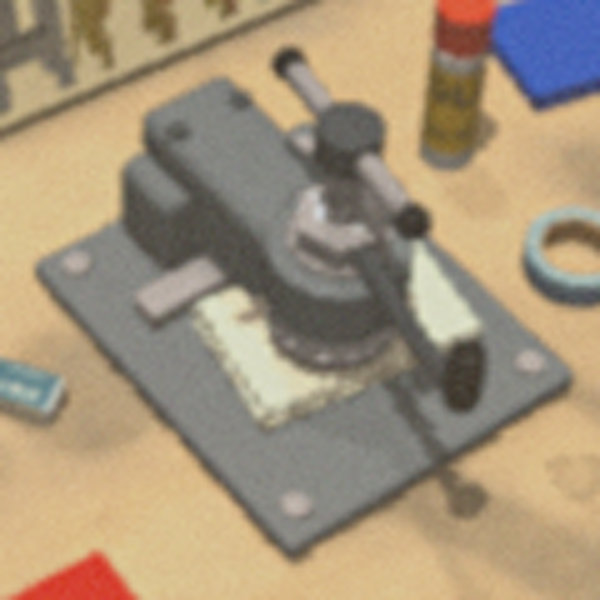

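Run:
```python
from h import *
def f(c,u,v,z): return at_height("top",[u/5+237-.5,v/5+175-.5],z)[0].round(4)
print("hub",f(0,204,290,.145)); print("balls",f(0,209,185,.136),f(0,197,397,.136)); print("grip",f(0,174,499,.118))
c=[f(0,*q,.014) for q in((32,92),(322,68),(352,415),(58,440))]; print("corners",c, np.mean(c,0))
d=c[0]-c[3]+c[1]-c[2]; print("yaw",np.degrees(np.arctan2(d[1],d[0])))
def g(u,v,z): return at_height("scene",[u/5+245-.5,v/5+180-.5],z)[0].round(4)
print("scene hub",g(350,122,.145),"balls",g(289,62,.136),g(413,219,.136),"grip",g(465,345,.118))
c=[g(*q,.014) for q in((40,268),(292,545),(570,380))]; print(c,(c[0]+c[2])/2)
# foot disc rim lowest (front) pixel in scene: rim bottom
p,dd=viewer.get_image("scene")
ctr=np.array([.533,-.094]); 
import math
for z in(.040,.037,.034,.03,.025):
    P=[[ctr[0]+.028*math.cos(a),ctr[1]+.028*math.sin(a),z] for a in np.linspace(0,6.28,12)]
    uv=project("scene",P); i=uv[:,1].argmax(); print(z,((uv-[245,180]+.5)*5).round(0)[i])
```

```text
hub [ 0.5297 -0.0908  0.145 ]
balls [ 0.5757 -0.0944  0.136 ] [ 0.4833 -0.087   0.136 ]
grip [ 0.4375 -0.0763  0.118 ]
corners [array([ 0.6329, -0.0114,  0.014 ]), array([ 0.6421, -0.158 ,  0.014 ]), array([ 0.4672, -0.1683,  0.014 ]), array([ 0.4583, -0.0211,  0.014 ])] [ 0.550125 -0.0897    0.014   ]
yaw 3.2751565546267365
scene hub [ 0.5323 -0.0911  0.145 ] balls [ 0.5783 -0.0957  0.136 ] [ 0.4868 -0.0875  0.136 ] grip [ 0.4405 -0.0781  0.118 ]
[array([ 0.6314, -0.011 ,  0.014 ]), array([ 0.4588, -0.0221,  0.014 ]), array([ 0.4644, -0.1642,  0.014 ])] [ 0.5479 -0.0876  0.014 ]
0.04 [360. 352.]
0.037 [360. 357.]
0.034 [359. 361.]
0.03 [358. 368.]
0.025 [358. 375.]
```

Run:
```python
from h import *
p,d=viewer.get_image("scene"); k=12;u0,v0,u1,v1=290,220,345,270
outs=[]
for z in (None,.040,.036,.032):
    im=cv2.resize(p[v0:v1,u0:u1,::-1],None,fx=7,fy=7,interpolation=cv2.INTER_CUBIC)
    if z:
        P=[[.531+.028*np.cos(a),-.091+.028*np.sin(a),z] for a in np.linspace(0,6.28,60)]
        for u,v in project("scene",P): cv2.circle(im,(int((u-u0+.5)*7),int((v-v0+.5)*7)),1,(0,0,255),-1)
    outs.append(im)
o=np.vstack([np.hstack(outs[:2]),np.hstack(outs[2:])]); print(o.shape); cv2.imwrite("pics/foot.png",o)
```

```text
(700, 770, 3)
```

View pics/foot.png

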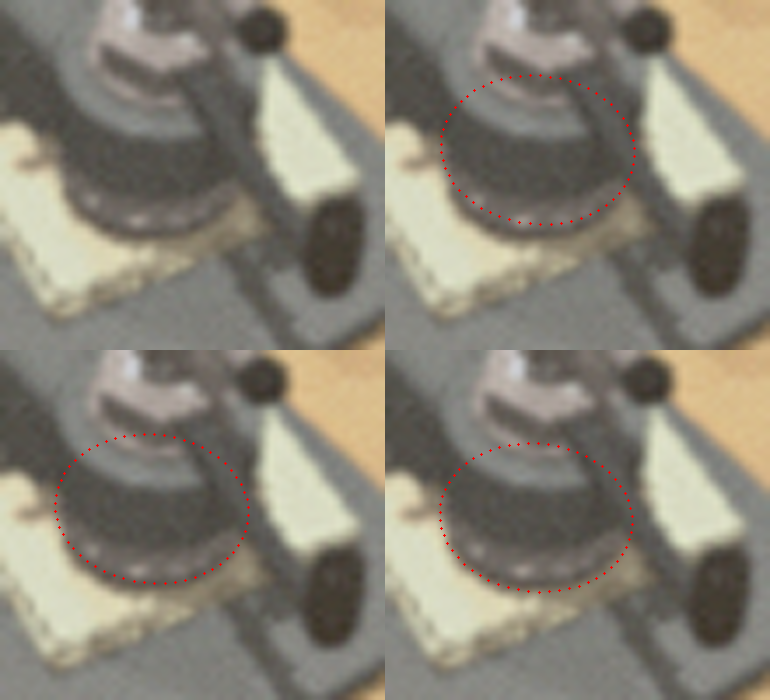

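```bash
python3 -m creep '[{"linear":[0,0.036,-0.023],"twist":[3,0,0],"fingers":0.2},{"linear":[0,0.072,-0.046],"twist":[6,0,0],"fingers":0.2},{"linear":[0,0.108,-0.069],"twist":[9,0,0],"fingers":0.2},{"linear":[0,0.144,-0.092],"twist":[12,0,0],"fingers":0.2},{"linear":[0,0.180,-0.115],"twist":[15,0,0],"fingers":0.2},{"linear":[0,0.216,-0.138],"twist":[18,0,0],"fingers":0.2},{"linear":[0,0.252,-0.161],"twist":[20,0,0],"fingers":0.2},{"linear":[0,0.285,-0.186],"twist":[20,0,0],"fingers":0.2}]' 20
python3 - <<'E'
from h import *
s,M=st(); print(s['joint_positions'].round(3)); print('to grip',M.T@(np.array([.439,-.0775,s['position'][2]])-s['position']))
E
```

```text
time: 1.77
position: [0.3956, -0.3749, 0.2339]
tool_rot: [1.267, 1.169, -1.268]
ft_force: [1.0, 0.1, -0.6]
grip_width: 0.478
1.77 p [ 0.3956 -0.3749  0.2339] F [ 1.03  0.1  -0.57] T [ 0.03 -0.03  0.01] g 0.478
[[ 0.001  0.997 -0.08 ]
 [-0.001 -0.08  -0.997]
 [-1.     0.001  0.001]]
[ 0.949  0.109 -0.257  1.707  0.029  1.328 -0.964]
to grip [-2.43153623e-04  1.95040526e-02 -2.99929531e-01]
```

```bash
python3 -m creep '[{"linear":[0,0.010,-0.038],"twist":[0,0,0],"fingers":0.2},{"linear":[0,0.012,-0.076],"twist":[0,0,0],"fingers":0.2},{"linear":[0,0.014,-0.114],"twist":[0,0,0],"fingers":0.2},{"linear":[0,0.016,-0.152],"twist":[0,0,0],"fingers":0.2},{"linear":[0,0.018,-0.190],"twist":[0,0,0],"fingers":0.2},{"linear":[0,0.019,-0.228],"twist":[0,0,0],"fingers":0.2},{"linear":[0,0.019,-0.266],"twist":[0,0,0],"fingers":0.2},{"linear":[0,0.019,-0.297],"twist":[0,0,0],"fingers":0.2}]'
python3 - <<'E'
from h import *
p,d=crop("top",200,150,350,300,4,"t2"); crop("scene",230,100,400,300,3,"s2")
s,M=st(); print(s['joint_positions'].round(3)); print('to grip',M.T@(np.array([.439,-.0775,s['position'][2]])-s['position']))
E
```

```text
time: 2.43
position: [0.4365, -0.0788, 0.2339]
tool_rot: [1.265, 1.171, -1.265]
ft_force: [1.2, -0.2, 0.5]
grip_width: 0.404
2.53 p [ 0.4372 -0.0759  0.2342] F [ 0.47  0.33 -0.59] T [ 0.01 -0.    0.02] g 0.398
[[ 0.001  0.998 -0.069]
 [ 0.    -0.069 -0.998]
 [-1.     0.001 -0.   ]]
[ 0.697 -0.117 -0.537  1.914 -0.062  1.328 -1.461]
to grip [2.02341629e-06 1.90535725e-03 1.49091324e-03]
```

View pics/t2.png

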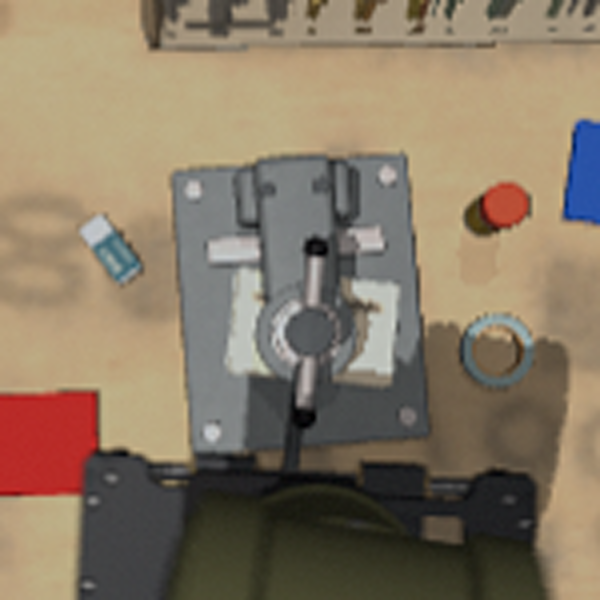

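View pics/s2.png

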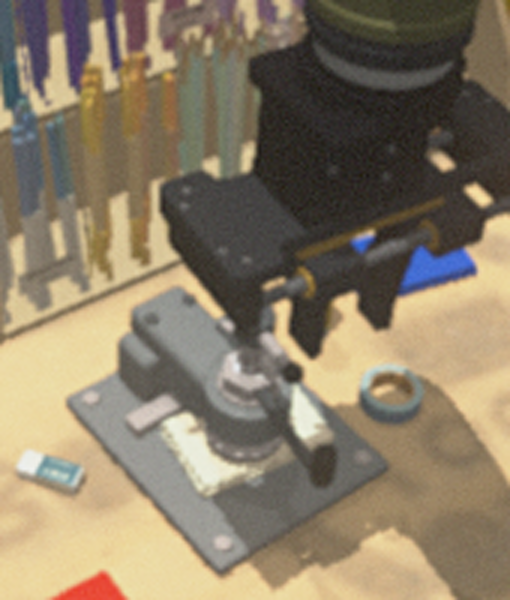

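The gripper is square over the lever grip with the jaws on either side (s2: fingers about (305,330) and (378,305), grip at (323,465)). Lowering straight down.

```bash
python3 -m creep '[{"linear":[0.025,0.001,0.001],"twist":[0,0,0],"fingers":0.2},{"linear":[0.050,0.001,0.001],"twist":[0,0,0],"fingers":0.2},{"linear":[0.075,0.001,0.001],"twist":[0,0,0],"fingers":0.2},{"linear":[0.095,0.001,0.001],"twist":[0,0,0],"fingers":0.2},{"linear":[0.110,0.001,0.001],"twist":[0,0,0],"fingers":0.2},{"linear":[0.120,0.001,0.001],"twist":[0,0,0],"fingers":0.2},{"linear":[0.125,0.001,0.001],"twist":[0,0,0],"fingers":0.2},{"linear":[0.125,0.001,0.001],"twist":[0,0,0],"fingers":0.2}]'
python3 - <<'E'
from h import *
crop("scene",230,100,400,300,3,"s3")
s,M=st()
E
```

```text
time: 3.2
position: [0.4369, -0.0832, 0.1079]
tool_rot: [1.266, 1.172, -1.268]
ft_force: [-0.7, -0.3, 0.2]
grip_width: 0.402
3.25 p [ 0.4376 -0.0832  0.1087] F [-0.35  0.84  0.49] T [ 0.03  0.01 -0.  ] g 0.397
[[ 0.     0.997 -0.078]
 [ 0.    -0.078 -0.997]
 [-1.     0.    -0.   ]]
```

View pics/s3.png

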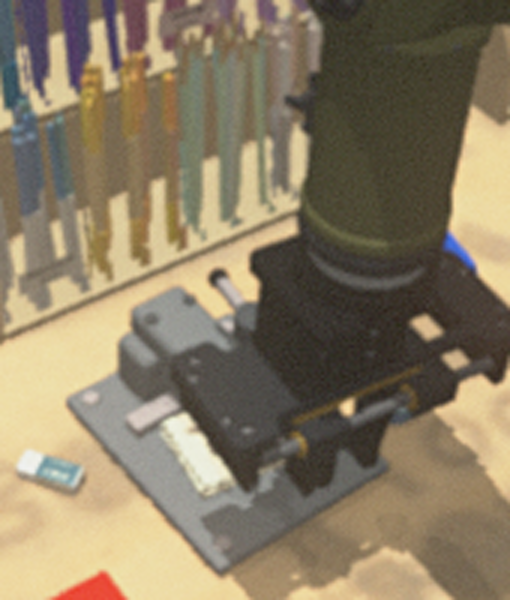

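```bash
python3 -m creep '[{"linear":[0,0,0.008],"twist":[0,0,0],"fingers":0.2},{"linear":[0,0,0.016],"twist":[0,0,0],"fingers":0.2},{"linear":[0,0,0.024],"twist":[0,0,0],"fingers":0.2},{"linear":[0,0.001,0.032],"twist":[0,0,0],"fingers":0.2},{"linear":[0,0.003,0.040],"twist":[0,0,0],"fingers":0.2},{"linear":[0,0.006,0.047],"twist":[0,0,0],"fingers":0.2},{"linear":[0,0.009,0.053],"twist":[0,0,0],"fingers":0.2},{"linear":[0,0.012,0.058],"twist":[0,0,0],"fingers":0.2}]'
python3 - <<'E'
from h import *
crop("scene",230,100,400,300,3,"s4")
s,M=st()
E
```

```text
time: 3.92
position: [0.4442, -0.1415, 0.109]
tool_rot: [1.267, 1.173, -1.267]
ft_force: [-2.4, 5.5, 0.3]
grip_width: 0.397
3.97 p [ 0.4449 -0.1428  0.109 ] F [-1.12  2.56 -0.68] T [0.65 0.36 0.05] g 0.401
[[-0.     0.997 -0.079]
 [ 0.    -0.079 -0.997]
 [-1.    -0.    -0.   ]]
```

View pics/s4.png

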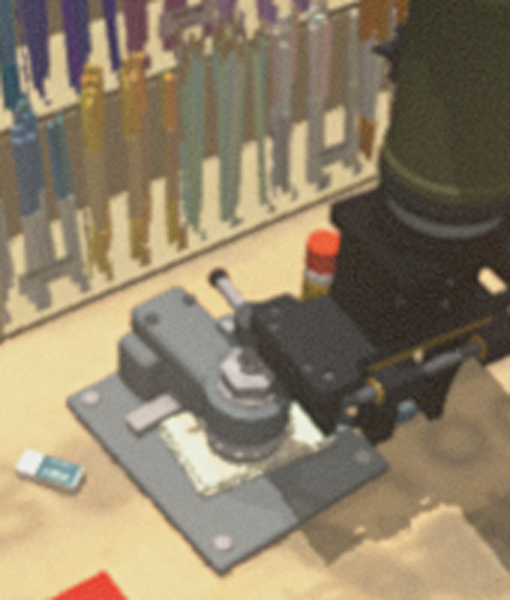

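```bash
python3 -m creep '[{"linear":[0,0,-0.005],"twist":[0,0,0],"fingers":0.2},{"linear":[0,0,-0.0095],"twist":[0,0,0],"fingers":0.2},{"linear":[-0.02,0,-0.0095],"twist":[0,0,0],"fingers":0.2},{"linear":[-0.055,0,-0.0095],"twist":[0,0,0],"fingers":0.2},{"linear":[-0.09,0,-0.0095],"twist":[0,0,0],"fingers":0.0},{"linear":[-0.11,0.025,-0.025],"twist":[0,0,0],"fingers":-0.2},{"linear":[-0.11,0.060,-0.040],"twist":[0,0,0],"fingers":-0.2},{"linear":[-0.11,0.082,-0.058],"twist":[-6,0,0],"fingers":-0.2}]'
python3 - <<'E'
from h import *
p,d=crop("top",200,150,350,300,4,"t5"); crop("scene",230,100,400,300,3,"s5")
print(at_height("top",[[320,160],[240,160]],0))
s,M=st(); print(s['joint_positions'].round(3)); print('to axis',M.T@(np.array([.531,-.091,s['position'][2]])-s['position']))
E
```

```text
time: 4.63
position: [0.5349, -0.091, 0.2216]
tool_rot: [1.192, 1.213, -1.187]
ft_force: [-0.7, -0.6, -0.6]
grip_width: 0.572
[[ 0.71612524 -0.21117425  0.        ]
 [ 0.71993247 -0.00469148  0.        ]]
4.73 p [ 0.5347 -0.086   0.2195] F [ 0.1   1.39 -1.12] T [ 0.03 -0.   -0.04] g 0.594
[[ 0.004  0.999  0.035]
 [ 0.002  0.035 -0.999]
 [-1.     0.004 -0.002]]
[ 0.652  0.133 -0.583  1.727  0.073  1.3   -1.482]
to axis [-2.75292456e-05 -3.85499534e-03  4.84364123e-03]
```

View pics/t5.png

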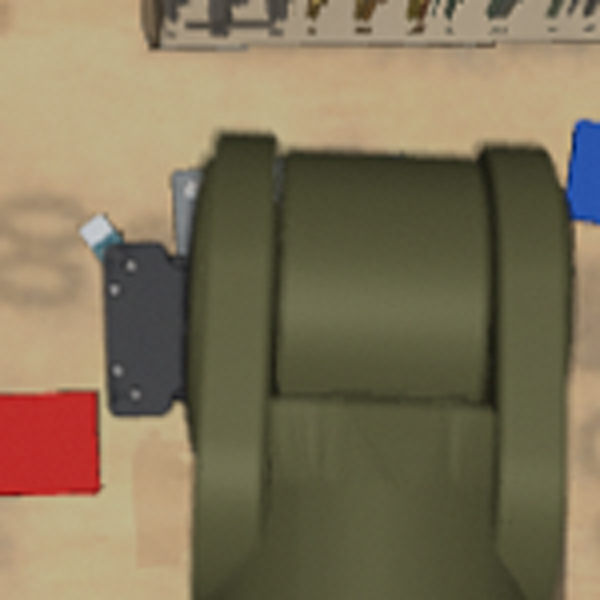

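View pics/s5.png

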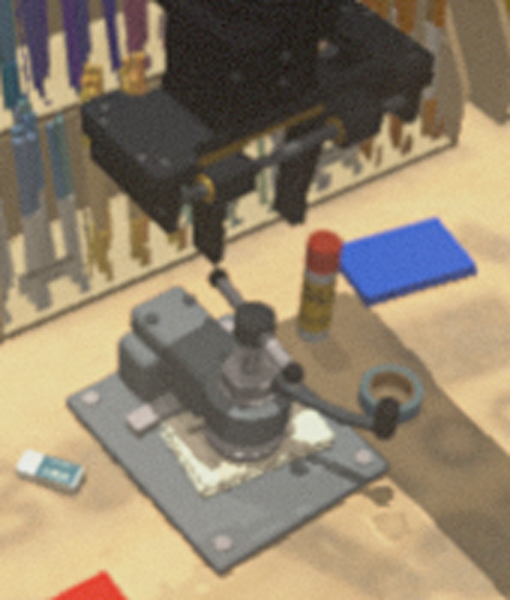

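```bash
python3 -m creep '[{"linear":[0,-0.004,0.003],"twist":[-7,0,0],"fingers":-0.2},{"linear":[0,-0.004,0.003],"twist":[-14,0,0],"fingers":-0.2},{"linear":[0,-0.004,0.003],"twist":[-21,0,0],"fingers":-0.2},{"linear":[0,-0.004,0.003],"twist":[-28,0,0],"fingers":-0.2},{"linear":[0,-0.004,0.003],"twist":[-35,0,0],"fingers":-0.2},{"linear":[0,-0.004,0.003],"twist":[-42,0,0],"fingers":-0.2},{"linear":[0,-0.004,0.003],"twist":[-49,0,0],"fingers":-0.2},{"linear":[0,-0.004,0.003],"twist":[-56,0,0],"fingers":-0.2}]'
python3 -m creep '[{"linear":[0,0,0],"twist":[-7,0,0],"fingers":-0.2},{"linear":[0,0,0],"twist":[-14,0,0],"fingers":-0.2},{"linear":[0,0,0],"twist":[-21,0,0],"fingers":-0.2},{"linear":[0,0,0],"twist":[-28,0,0],"fingers":-0.2},{"linear":[0,0,0],"twist":[-35,0,0],"fingers":-0.2},{"linear":[0,0,0],"twist":[-42,0,0],"fingers":-0.2},{"linear":[0,0,0],"twist":[-49,0,0],"fingers":-0.2},{"linear":[0,0,0],"twist":[-56,0,0],"fingers":-0.2}]'
python3 - <<'E'
from h import *
s,M=st(); print(s['joint_positions'].round(3), np.degrees(np.arctan2(M[1,2],M[0,2]))); print('to axis',M.T@(np.array([.531,-.091,s['position'][2]])-s['position']))
E
```

```text
time: 5.4
position: [0.5268, -0.0936, 0.2188]
tool_rot: [0.439, 1.525, -0.441]
ft_force: [-0.0, 0.3, 0.4]
grip_width: 0.603
time: 6.07
position: [0.5268, -0.0936, 0.2187]
tool_rot: [-0.327, 1.546, 0.325]
ft_force: [-0.7, 0.1, -0.2]
grip_width: 0.594
6.07 p [ 0.5268 -0.0936  0.2187] F [-0.71  0.11 -0.16] T [ 0.02 -0.11 -0.01] g 0.594
[[ 0.    -0.404  0.915]
 [-0.001  0.915  0.404]
 [-1.    -0.001 -0.   ]]
[ 0.787  0.135 -0.714  1.737  0.093  1.303  0.469] 23.823452453378035
to axis [-1.99631951e-06  7.24215737e-04  4.86207156e-03]
```

```bash
python3 -m creep '[{"linear":[0,0.0007,0.0048],"twist":[-7,0,0],"fingers":-0.2},{"linear":[0,0.0007,0.0048],"twist":[-14,0,0],"fingers":-0.2},{"linear":[0,0.0007,0.0048],"twist":[-21,0,0],"fingers":-0.2},{"linear":[0,0.0007,0.0048],"twist":[-28,0,0],"fingers":-0.2},{"linear":[0,0.0007,0.0048],"twist":[-35,0,0],"fingers":-0.2},{"linear":[0,0.0007,0.0048],"twist":[-42,0,0],"fingers":-0.2},{"linear":[0,0.0007,0.0048],"twist":[-49,0,0],"fingers":-0.2},{"linear":[0,0.0007,0.0048],"twist":[-56,0,0],"fingers":-0.2}]'
python3 -m creep '[{"linear":[0.02,0,0],"twist":[-4.5,0,0],"fingers":-0.2},{"linear":[0.035,0,0],"twist":[-4.5,0,0],"fingers":-0.2},{"linear":[0.045,0,0],"twist":[-4.5,0,0],"fingers":-0.2},{"linear":[0.05,0,0],"twist":[-4.5,0,0],"fingers":-0.2},{"linear":[0.05,0,0],"twist":[-4.5,0,0],"fingers":-0.2}]'
python3 - <<'E'
from h import *
crop("scene",230,100,400,300,3,"s6")
s,M=st(); print(s['joint_positions'].round(3), np.degrees(np.arctan2(M[1,2],M[0,2]))); print('to axis',M.T@(np.array([.531,-.091,s['position'][2]])-s['position']))
E
```

```text
time: 6.73
position: [0.531, -0.0911, 0.2187]
tool_rot: [-1.079, 1.289, 1.076]
ft_force: [-0.6, -1.1, 0.4]
grip_width: 0.602
time: 7.15
position: [0.5305, -0.0909, 0.1676]
tool_rot: [-1.131, 1.258, 1.133]
ft_force: [-0.5, 0.5, 0.3]
grip_width: 0.6
7.2 p [ 0.5311 -0.0909  0.1685] F [ 0.19  0.61 -0.08] T [ 0.09 -0.17 -0.05] g 0.6
[[-0.    -0.995  0.105]
 [-0.     0.105  0.995]
 [-1.     0.    -0.   ]]
[ 0.846  0.204 -0.804  1.79   0.157  1.213  1.463] 83.99847001121407
to axis [ 7.67547769e-08  9.03211993e-05 -1.36618368e-04]
```

View pics/s6.png

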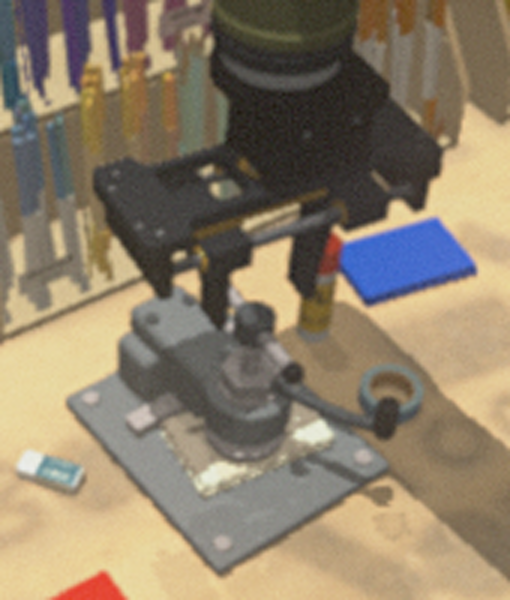

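```bash
python3 -m creep '[{"linear":[0.010,0,0],"twist":[0,0,0],"fingers":-0.2},{"linear":[0.020,0,0],"twist":[0,0,0],"fingers":-0.2},{"linear":[0.027,0,0],"twist":[0,0,0],"fingers":-0.2},{"linear":[0.029,0,0],"twist":[0,0,0],"fingers":-0.2},{"linear":[0.029,0,0],"twist":[0,0,0],"fingers":0.2},{"linear":[0.029,0,0],"twist":[0,0,0],"fingers":0.3},{"linear":[0.029,0,0],"twist":[0,0,0],"fingers":0.5},{"linear":[0.029,0,0],"twist":[0,0,0],"fingers":0.5}]' 20
python3 - <<'E'
from h import *
st()
E
python3 -m creep '[{"linear":[0,0,0],"twist":[0,0,0],"fingers":0.5},{"linear":[0,0,0],"twist":[0,0,0],"fingers":0.7},{"linear":[0,0,0],"twist":[0,0,0],"fingers":0.7},{"linear":[0,0,0],"twist":[0,0,0],"fingers":0.7}]' 20
python3 - <<'E'
from h import *
crop("scene",230,100,400,300,3,"s7")
st()
E
```

```text
time: 7.87
position: [0.5317, -0.0909, 0.14]
tool_rot: [-1.133, 1.256, 1.131]
ft_force: [0.0, -1.0, 0.4]
grip_width: 0.38
7.87 p [ 0.5317 -0.0909  0.14  ] F [ 0.04 -1.04  0.4 ] T [ 0.11 -0.17  0.02] g 0.38
[[ 0.001 -0.995  0.104]
 [-0.     0.104  0.995]
 [-1.    -0.001 -0.   ]]
time: 8.2
position: [0.5316, -0.0907, 0.1399]
tool_rot: [-1.132, 1.256, 1.131]
ft_force: [1.0, -0.0, 1.9]
grip_width: 0.304
8.25 p [ 0.5316 -0.0907  0.1399] F [-0.29  0.72  1.66] T [ 0.21 -0.16 -0.05] g 0.305
[[ 0.001 -0.995  0.104]
 [-0.     0.104  0.995]
 [-1.    -0.001 -0.   ]]
```

View pics/s7.png

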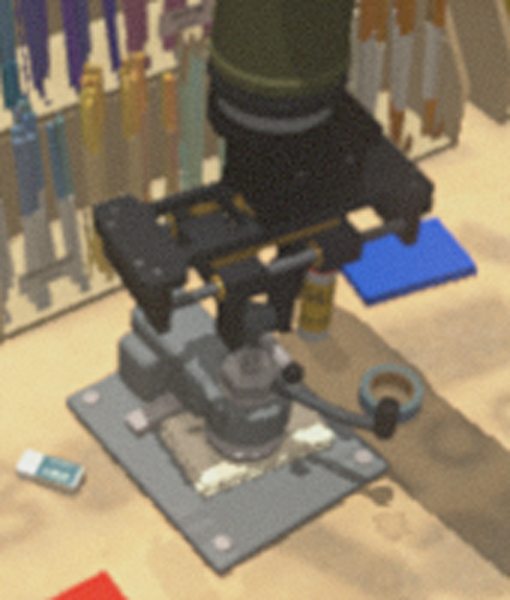

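```bash
python3 -m creep '[{"linear":[0,0,0],"twist":[3.5,0,0],"fingers":0.7},{"linear":[0,0,0],"twist":[7,0,0],"fingers":0.7},{"linear":[0,0,0],"twist":[10.5,0,0],"fingers":0.7},{"linear":[0,0,0],"twist":[14,0,0],"fingers":0.7},{"linear":[0,0,0],"twist":[17.5,0,0],"fingers":0.7},{"linear":[0,0,0],"twist":[21,0,0],"fingers":0.7},{"linear":[0,0,0],"twist":[24.5,0,0],"fingers":0.7},{"linear":[0,0,0],"twist":[28,0,0],"fingers":0.7}]'
python3 - <<'E'
from h import *
st()
E
python3 -m creep '[{"linear":[0,0,0],"twist":[3.5,0,0],"fingers":0.7},{"linear":[0,0,0],"twist":[7,0,0],"fingers":0.7},{"linear":[0,0,0],"twist":[10.5,0,0],"fingers":0.7},{"linear":[0,0,0],"twist":[14,0,0],"fingers":0.7},{"linear":[0,0,0],"twist":[17.5,0,0],"fingers":0.7},{"linear":[0,0,0],"twist":[21,0,0],"fingers":0.7},{"linear":[0,0,0],"twist":[24.5,0,0],"fingers":0.7},{"linear":[0,0,0],"twist":[28,0,0],"fingers":0.7}]'
python3 - <<'E'
from h import *
crop("scene",230,100,400,300,3,"s8")
p,d=viewer.get_image("scene"); k=12;u0,v0,u1,v1=290,220,345,270
cv2.imwrite("pics/f8.png",cv2.resize(p[v0:v1,u0:u1,::-1],None,fx=10,fy=10,interpolation=cv2.INTER_CUBIC))
st()
E
```

```text
time: 8.92
position: [0.5316, -0.091, 0.1399]
tool_rot: [-0.761, 1.434, 0.759]
ft_force: [-1.1, -0.4, 2.1]
grip_width: 0.305
8.92 p [ 0.5316 -0.091   0.1399] F [-1.15 -0.4   2.12] T [ 0.09 -0.12  0.07] g 0.305
[[ 0.    -0.828  0.561]
 [-0.     0.561  0.828]
 [-1.    -0.001 -0.   ]]
time: 9.58
position: [0.5314, -0.0911, 0.1399]
tool_rot: [-0.382, 1.537, 0.381]
ft_force: [-0.9, 0.4, 3.0]
grip_width: 0.304
9.68 p [ 0.5314 -0.0911  0.1399] F [-0.78  0.25  2.78] T [-0.06 -0.   -0.05] g 0.3
[[ 0.    -0.469  0.883]
 [-0.001  0.883  0.469]
 [-1.    -0.001 -0.   ]]
```

View pics/s8.png

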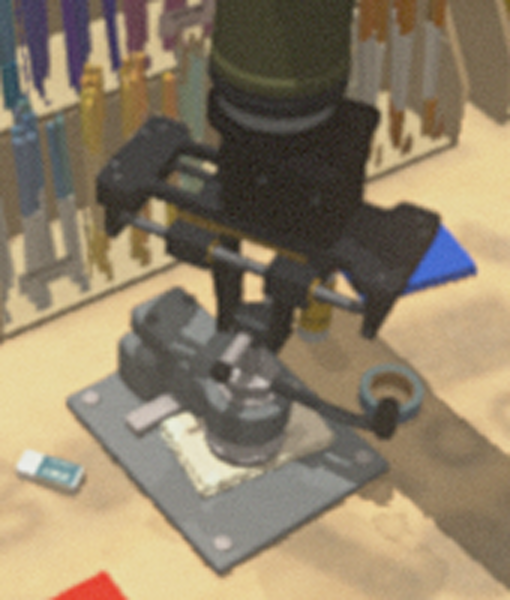

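View pics/f8.png

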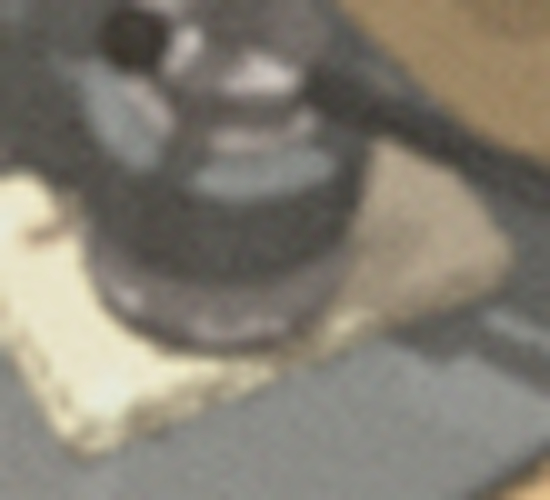

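```bash
cat > jt.py <<'E'
from h import *
import sys
for i in range(int(sys.argv[1]) if len(sys.argv)>1 else 1):
    if i: viewer.get_image("scene")
    s=readout.get_state(); M=R.from_rotvec(s['tool_rot']).as_matrix()
    print(round(s['time'],2),'jt',s['joint_torque'].round(3),'F',s['ft_force'].round(2),'Tz',s['torque'].round(3),'j7',s['joint_positions'][6].round(4),'yaw',np.degrees(np.arctan2(M[1,2],M[0,2])).round(2))
E
python3 jt.py 3
for i in 1; do :; done
python3 -m creep '[{"linear":[0,0,0],"twist":[1,0,0],"fingers":0.7},{"linear":[0,0,0],"twist":[2,0,0],"fingers":0.7}]' >/dev/null; python3 jt.py
python3 -m creep '[{"linear":[0,0,0],"twist":[1,0,0],"fingers":0.7},{"linear":[0,0,0],"twist":[2,0,0],"fingers":0.7}]'>/dev/null; python3 jt.py
python3 -m creep '[{"linear":[0,0,0],"twist":[1,0,0],"fingers":0.7},{"linear":[0,0,0],"twist":[2,0,0],"fingers":0.7}]'>/dev/null; python3 jt.py 3
```

```text
9.68 jt [ -0.316 -33.065  -3.887 -27.853  -0.091  -0.192  -0.42 ] F [-0.78  0.25  2.78] Tz [-0.057 -0.003 -0.05 ] j7 0.4946 yaw 27.99
9.73 jt [ -0.349 -32.917  -3.931 -27.748  -0.106  -0.234  -0.102] F [-0.64 -0.07  2.84] Tz [-0.063  0.084 -0.021] j7 0.4963 yaw 28.09
9.78 jt [-3.7400e-01 -3.2770e+01 -3.9620e+00 -2.7648e+01 -1.1900e-01 -2.7200e-01
  2.3000e-02] F [-0.07 -0.46  4.56] Tz [-0.097  0.096 -0.079] j7 0.4965 yaw 28.1
9.95 jt [ -0.245 -32.285  -4.001 -27.359  -0.238  -0.414   0.201] F [-1.2  -0.53  5.37] Tz [-0.132  0.175  0.077] j7 0.4602 yaw 25.97
10.12 jt [ -0.327 -32.066  -4.025 -27.206  -0.281  -0.492   0.16 ] F [-1.46 -0.4   4.78] Tz [-0.13   0.231  0.025] j7 0.4256 yaw 23.93
10.28 jt [ -0.353 -32.091  -4.003 -27.222  -0.286  -0.505   0.156] F [-2.05 -0.77  5.31] Tz [-0.161  0.205  0.048] j7 0.3916 yaw 21.94
10.33 jt [ -0.504 -32.136  -3.96  -27.221  -0.276  -0.497  -0.058] F [-2.02 -1.49  5.63] Tz [-0.154  0.202 -0.011] j7 0.3907 yaw 21.88
10.38 jt [ -0.52  -32.132  -3.963 -27.213  -0.273  -0.501  -0.12 ] F [-1.92 -1.23  6.13] Tz [-0.183  0.249  0.023] j7 0.3919 yaw 21.95
```

```bash
python3 -m creep '[{"linear":[-0.001,0,0],"twist":[1,0,0],"fingers":0.7},{"linear":[-0.001,0,0],"twist":[2,0,0],"fingers":0.7},{"linear":[-0.001,0,0],"twist":[3,0,0],"fingers":0.7},{"linear":[-0.001,0,0],"twist":[4,0,0],"fingers":0.7}]' >/dev/null; python3 jt.py
python3 -m creep '[{"linear":[0,0,0],"twist":[1,0,0],"fingers":0.7},{"linear":[0,0,0],"twist":[2,0,0],"fingers":0.7},{"linear":[0,0,0],"twist":[3,0,0],"fingers":0.7},{"linear":[0,0,0],"twist":[4,0,0],"fingers":0.7}]'>/dev/null; python3 jt.py
python3 -m creep '[{"linear":[0,0,0],"twist":[1,0,0],"fingers":0.7},{"linear":[0,0,0],"twist":[2,0,0],"fingers":0.7},{"linear":[0,0,0],"twist":[3,0,0],"fingers":0.7},{"linear":[0,0,0],"twist":[4,0,0],"fingers":0.7}]'>/dev/null; python3 jt.py
python3 -m creep '[{"linear":[0,0,0],"twist":[1,0,0],"fingers":0.7},{"linear":[0,0,0],"twist":[2,0,0],"fingers":0.7},{"linear":[0,0,0],"twist":[3,0,0],"fingers":0.7},{"linear":[0,0,0],"twist":[4,0,0],"fingers":0.7}]'>/dev/null; python3 jt.py
```

```text
10.72 jt [ -0.492 -35.961  -4.64  -29.268  -0.574   0.824   0.157] F [ 2.44 -1.68 -3.38] Tz [-0.347 -0.656  0.024] j7 0.3236 yaw 17.9
11.05 jt [ -0.747 -37.655  -5.057 -30.235  -0.801   1.328   0.158] F [ 4.2  -2.7  -7.95] Tz [-0.517 -0.949  0.066] j7 0.2556 yaw 13.9
11.38 jt [ -0.95  -38.954  -5.365 -31.007  -0.976   1.657   0.159] F [  4.36  -2.13 -10.64] Tz [-0.636 -1.094  0.018] j7 0.1875 yaw 9.9
11.72 jt [ -0.966 -39.021  -5.306 -31.024  -0.982   1.623   0.159] F [  4.21  -2.11 -10.06] Tz [-0.648 -1.153  0.069] j7 0.1193 yaw 5.91
```

```bash
python3 -m creep '[{"linear":[0.0006,0,0],"twist":[1,0,0],"fingers":0.7},{"linear":[0.0006,0,0],"twist":[2,0,0],"fingers":0.7},{"linear":[0.0006,0,0],"twist":[3,0,0],"fingers":0.7},{"linear":[0.0006,0,0],"twist":[4,0,0],"fingers":0.7}]' >/dev/null; python3 jt.py
python3 -m creep '[{"linear":[0,0,0],"twist":[1,0,0],"fingers":0.7},{"linear":[0,0,0],"twist":[2,0,0],"fingers":0.7},{"linear":[0,0,0],"twist":[3,0,0],"fingers":0.7},{"linear":[0,0,0],"twist":[4,0,0],"fingers":0.7}]'>/dev/null; python3 jt.py
python3 -m creep '[{"linear":[0,0,0],"twist":[1,0,0],"fingers":0.7},{"linear":[0,0,0],"twist":[2,0,0],"fingers":0.7},{"linear":[0,0,0],"twist":[3,0,0],"fingers":0.7},{"linear":[0,0,0],"twist":[4,0,0],"fingers":0.7}]'>/dev/null; python3 jt.py
```

```text
12.05 jt [ -1.29  -37.495  -5.356 -30.355  -1.086   0.899   0.158] F [ 1.72 -3.   -7.  ] Tz [-0.659 -0.641  0.006] j7 0.0508 yaw 1.91
12.38 jt [ -1.581 -37.219  -5.54  -30.378  -1.236   0.601   0.148] F [ 1.66 -3.81 -5.16] Tz [-0.813 -0.475  0.085] j7 -0.0174 yaw -2.09
12.72 jt [ -1.86  -36.934  -5.715 -30.428  -1.38    0.289   0.136] F [ 1.15 -4.58 -4.89] Tz [-0.913 -0.235  0.089] j7 -0.0856 yaw -6.09
```

```bash
python3 - <<'E'
from h import *
crop("scene",270,170,350,270,6,"s9");
E
python3 jt.py
```

```text
12.77 jt [ -2.054 -36.922  -5.734 -30.433  -1.383   0.257  -0.041] F [ 0.05 -4.05 -4.89] Tz [-0.888 -0.241  0.022] j7 -0.0864 yaw -6.13
```

View pics/s9.png

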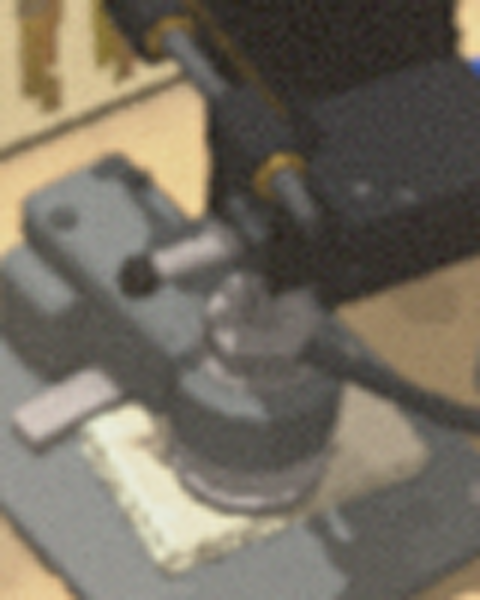

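Run:
```python
from h import *
b=at_height("scene",[139/6+270-.5,273/6+170-.5],.136)[0]; a=np.array([.5325,-.0915])
print(b,np.linalg.norm(b[:2]-a),np.degrees(np.arctan2(*(b[:2]-a)[::-1])))
```

```text
[ 0.53708774 -0.04578527  0.136     ] 0.045944360298698014 84.26922820100093
```

```bash
python3 -m creep '[{"linear":[0.0003,-0.0003,0],"twist":[1,0,0],"fingers":0.7},{"linear":[0.0003,-0.0003,0],"twist":[2,0,0],"fingers":0.7},{"linear":[0.0003,-0.0003,0],"twist":[3,0,0],"fingers":0.7},{"linear":[0.0003,-0.0003,0],"twist":[4,0,0],"fingers":0.7}]' >/dev/null; python3 jt.py
python3 -m creep '[{"linear":[0,0,0],"twist":[1,0,0],"fingers":0.7},{"linear":[0,0,0],"twist":[2,0,0],"fingers":0.7},{"linear":[0,0,0],"twist":[3,0,0],"fingers":0.7},{"linear":[0,0,0],"twist":[4,0,0],"fingers":0.7}]'>/dev/null; python3 jt.py
```

```text
13.1 jt [ -1.658 -35.295  -5.223 -29.811  -1.166  -0.518   0.124] F [-2.01 -4.05 -0.81] Tz [-0.774  0.266  0.085] j7 -0.1535 yaw -10.08
13.43 jt [ -1.623 -34.344  -4.99  -29.517  -1.084  -1.057   0.111] F [-3.41 -2.72  1.6 ] Tz [-0.678  0.604  0.078] j7 -0.2218 yaw -14.08
```

```bash
python3 -m creep '[{"linear":[0,0,0],"twist":[0,0,0],"fingers":0.7},{"linear":[0,0,0],"twist":[0,0,0],"fingers":0.7},{"linear":[0,0,0],"twist":[0,0,0],"fingers":0.2},{"linear":[0,0,0],"twist":[0,0,0],"fingers":-0.1},{"linear":[0,0,0],"twist":[0,0,0],"fingers":-0.2},{"linear":[0,0,0],"twist":[0,0,0],"fingers":-0.2},{"linear":[-0.01,0,0],"twist":[0,0,0],"fingers":-0.2},{"linear":[-0.03,0,0],"twist":[0,0,0],"fingers":-0.2}]'; python3 jt.py
python3 -m creep '[{"linear":[-0.02,0,0],"twist":[7,0,0],"fingers":-0.1},{"linear":[-0.05,-0.01,0],"twist":[14,0,0],"fingers":0},{"linear":[-0.07,-0.02,0],"twist":[21,0,0],"fingers":0.1},{"linear":[-0.07,-0.03,-0.02],"twist":[28,0,0],"fingers":0.2},{"linear":[-0.07,-0.03,-0.04],"twist":[35,0,0],"fingers":0.2},{"linear":[-0.07,-0.03,-0.06],"twist":[42,0,0],"fingers":0.2},{"linear":[-0.07,-0.03,-0.08],"twist":[49,0,0],"fingers":0.2},{"linear":[-0.07,-0.03,-0.08],"twist":[56,0,0],"fingers":0.2}]'
python3 - <<'E'
from h import *
crop("top",200,150,350,300,4,"t10"); crop("scene",270,170,370,270,6,"s10")
s,M=st(); print(s['joint_positions'].round(3), np.degrees(np.arctan2(M[1,2],M[0,2])))
E
```

```text
time: 14.1
position: [0.5298, -0.0905, 0.1682]
tool_rot: [0.192, 1.567, -0.19]
ft_force: [0.3, -0.0, 0.7]
grip_width: 0.58
14.1 jt [ -0.752 -33.02   -3.179 -28.661   0.076  -0.67   -0.181] F [ 0.26 -0.04  0.65] Tz [-0.06  -0.119  0.028] j7 -0.2039 yaw -13.96
time: 14.77
position: [0.4441, -0.0999, 0.2405]
tool_rot: [0.951, 1.352, -0.954]
ft_force: [0.4, -0.7, -0.0]
grip_width: 0.399
14.87 p [ 0.4465 -0.1006  0.2407] F [ 0.42 -0.17 -0.66] T [-0.01  0.    0.05] g 0.4
[[ 0.002  0.94   0.342]
 [-0.001  0.342 -0.94 ]
 [-1.     0.001  0.002]]
[ 0.723 -0.086 -0.525  1.877 -0.043  1.337 -1.011] -69.99325456812367
```

View pics/t10.png

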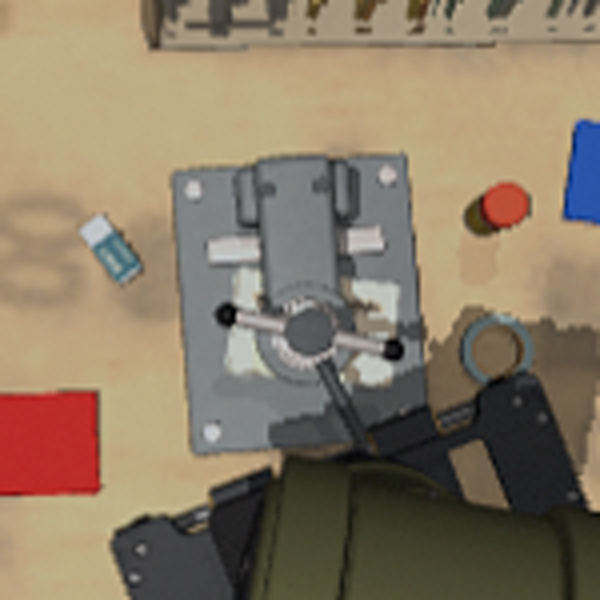

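View pics/s10.png

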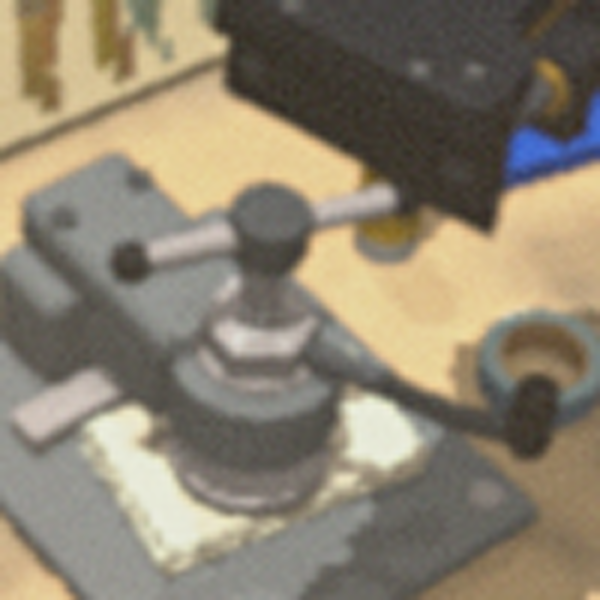

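Run:
```python
from h import *
g=at_height("scene",[530/6+270-.5,412/6+170-.5],.104)[0]; a=np.array([.531,-.091])
print(g,np.linalg.norm(g[:2]-a),np.degrees(np.arctan2(*(g[:2]-a)[::-1])))
print(nets.place_of("scene","lever_grip"))
b=at_height("top",[[226/4+200-.5,315/4+150-.5],[394/4+200-.5,349/4+150-.5]],.136); print(b,np.degrees(np.arctan2(*(b[0]-b[1])[[1,0]])))
s,M=st(); t=np.r_[g[:2],s['position'][2]]; print('to grip',M.T@(t-s['position']))
```

```text
[ 0.44823007 -0.13355286  0.104     ] 0.09306775578951736 -152.7918476189731
[{'centre': [0.4499, -0.1311, 0.1035], 'conf': 0.65}]
[[ 0.54011037 -0.04481889  0.136     ]
 [ 0.51947267 -0.1361885   0.136     ]] 77.27214820870537
14.92 p [ 0.4468 -0.1008  0.2406] F [ 0.42 -0.43  0.8 ] T [0.02 0.02 0.03] g 0.4
[[ 0.002  0.938  0.345]
 [-0.001  0.345 -0.938]
 [-1.     0.001  0.001]]
to grip [ 3.14354689e-05 -1.00248099e-02  3.12570573e-02]
```

```bash
python3 -m creep '[{"linear":[0,-0.010,0.025],"twist":[6,0,0],"fingers":0.2},{"linear":[0,-0.010,0.030],"twist":[12,0,0],"fingers":0.2},{"linear":[0,-0.010,0.030],"twist":[18,0,0],"fingers":0.2},{"linear":[0,-0.010,0.030],"twist":[20,0,0],"fingers":0.2},{"linear":[0,-0.010,0.030],"twist":[20,0,0],"fingers":0.2}]'
python3 -m creep '[{"linear":[0.025,0,0],"twist":[0,0,0],"fingers":0.2},{"linear":[0.05,0,0],"twist":[0,0,0],"fingers":0.2},{"linear":[0.075,0,0],"twist":[0,0,0],"fingers":0.2},{"linear":[0.10,0,0],"twist":[0,0,0],"fingers":0.2},{"linear":[0.115,0,0],"twist":[0,0,0],"fingers":0.2},{"linear":[0.125,0,0],"twist":[0,0,0],"fingers":0.2},{"linear":[0.131,0,0],"twist":[0,0,0],"fingers":0.2},{"linear":[0.131,0,0],"twist":[0,0,0],"fingers":0.2}]'
python3 - <<'E'
from h import *
crop("scene",230,100,400,300,3,"s11")
s,M=st(); print(s['joint_positions'].round(3), np.degrees(np.arctan2(M[1,2],M[0,2])))
# plan: grip angle theta -> TCP with yaw
a=np.array([.531,-.091]);p=s['position'][:2]
for th,yaw in ((206,-90),(195,-93),(184,-96),(174,-99),(166,-102),(158,-107),(150,-113),(142,-120)):
    t=np.radians(th);y=np.radians(yaw); g=a+.095*np.array([np.cos(t),np.sin(t)]); tcp=g-.0103*np.array([np.cos(y),np.sin(y)])
    d=M.T@np.r_[tcp-p,0]; print(th,yaw,tcp.round(4),d.round(4),"tw",round(-90-yaw))
E
```

```text
time: 15.33
position: [0.448, -0.1326, 0.2398]
tool_rot: [1.208, 1.211, -1.207]
ft_force: [0.9, 0.1, 0.2]
grip_width: 0.399
time: 16.0
position: [0.4471, -0.1322, 0.1079]
tool_rot: [1.208, 1.212, -1.208]
ft_force: [-0.1, -0.3, 0.5]
grip_width: 0.398
16.05 p [ 0.4477 -0.1324  0.1088] F [0.03 0.29 1.06] T [-0.   -0.01 -0.01] g 0.403
[[ 0.     1.     0.002]
 [ 0.     0.002 -1.   ]
 [-1.     0.    -0.   ]]
[ 0.744  0.063 -0.524  2.025  0.036  1.063 -1.366] -89.90042935530731
206 -90 [ 0.4456 -0.1223] [ 0.     -0.0021 -0.0101] tw 0
195 -93 [ 0.4398 -0.1053] [ 0.     -0.0079 -0.0271] tw 3
184 -96 [ 0.4373 -0.0874] [ 0.     -0.0103 -0.0451] tw 6
174 -99 [ 0.4381 -0.0709] [ 0.     -0.0094 -0.0615] tw 9
166 -102 [ 0.441  -0.0579] [ 0.     -0.0066 -0.0745] tw 12
158 -107 [ 0.4459 -0.0456] [ 0.     -0.0016 -0.0869] tw 17
150 -113 [ 0.4528 -0.034 ] [ 0.      0.0052 -0.0984] tw 23
142 -120 [ 0.4613 -0.0236] [ 0.      0.0138 -0.1088] tw 30
```

View pics/s11.png

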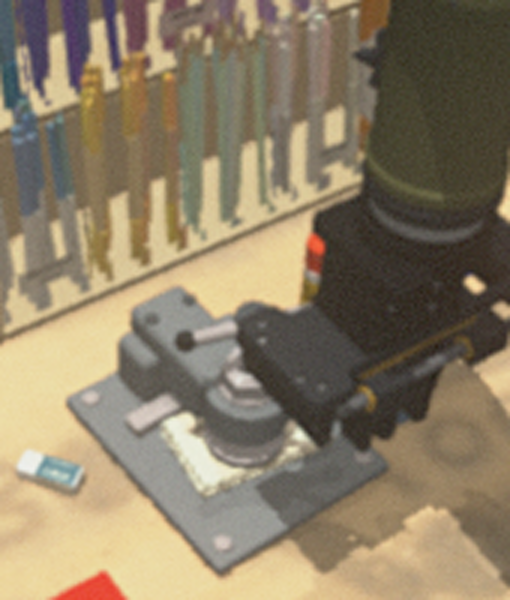

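```bash
python3 -m creep '[{"linear":[0,-0.002,-0.008],"twist":[0,0,0],"fingers":0.2},{"linear":[0,-0.005,-0.018],"twist":[1,0,0],"fingers":0.2},{"linear":[0,-0.008,-0.027],"twist":[3,0,0],"fingers":0.2},{"linear":[0,-0.0095,-0.036],"twist":[4.5,0,0],"fingers":0.2},{"linear":[0,-0.0103,-0.045],"twist":[6,0,0],"fingers":0.2},{"linear":[0,-0.010,-0.053],"twist":[7.5,0,0],"fingers":0.2},{"linear":[0,-0.0094,-0.0615],"twist":[9,0,0],"fingers":0.2},{"linear":[0,-0.008,-0.068],"twist":[10.5,0,0],"fingers":0.2}]'
python3 - <<'E'
from h import *
crop("scene",230,100,400,300,3,"s12")
s,M=st(); print(s['joint_positions'].round(3), np.degrees(np.arctan2(M[1,2],M[0,2])))
a=np.array([.531,-.091]);p=s['position'][:2]; y0=np.degrees(np.arctan2(M[1,2],M[0,2])); g=p+.0103*M[:2,2]; print('grip?',g,np.linalg.norm(g-a),np.degrees(np.arctan2(*(g-a)[::-1])))
for th,yaw in ((170,-100),(166,-103),(162,-106),(158,-109),(154,-112),(150,-115),(146,-118),(142,-121)):
    t=np.radians(th);y=np.radians(yaw); g=a+.095*np.array([np.cos(t),np.sin(t)]); tcp=g-.0103*np.array([np.cos(y),np.sin(y)])
    d=M.T@np.r_[tcp-p,0]; print(th,yaw,tcp.round(4),d.round(4),"tw",round(y0-yaw,1))
E
```

```text
time: 16.72
position: [0.4374, -0.0659, 0.1093]
tool_rot: [1.34, 1.115, -1.348]
ft_force: [-5.0, -5.7, 1.9]
grip_width: 0.399
16.77 p [ 0.4379 -0.0643  0.1093] F [-3.27 -3.12  0.54] T [-0.75  0.85 -0.04] g 0.403
[[-0.002  0.983 -0.183]
 [-0.003 -0.183 -0.983]
 [-1.    -0.002  0.003]]
[ 0.676  0.009 -0.589  2.073  0.009  1.063 -1.673] -100.5697803574767
grip? [ 0.43603334 -0.07442679] 0.09640195710718305 170.10065882557754
170 -100 [ 0.4392 -0.0644] [-0.      0.0013 -0.0002] tw -0.6
166 -103 [ 0.4411 -0.058 ] [-0.      0.002  -0.0068] tw 2.4
162 -106 [ 0.4435 -0.0517] [-0.      0.0032 -0.0134] tw 5.4
158 -109 [ 0.4463 -0.0457] [-0.0001  0.0048 -0.0198] tw 8.4
154 -112 [ 0.4495 -0.0398] [-0.0001  0.0069 -0.0262] tw 11.4
150 -115 [ 0.4531 -0.0342] [-0.0001  0.0094 -0.0324] tw 14.4
146 -118 [ 0.4571 -0.0288] [-0.0001  0.0123 -0.0384] tw 17.4
142 -121 [ 0.4614 -0.0237] [-0.0002  0.0157 -0.0442] tw 20.4
```

View pics/s12.png

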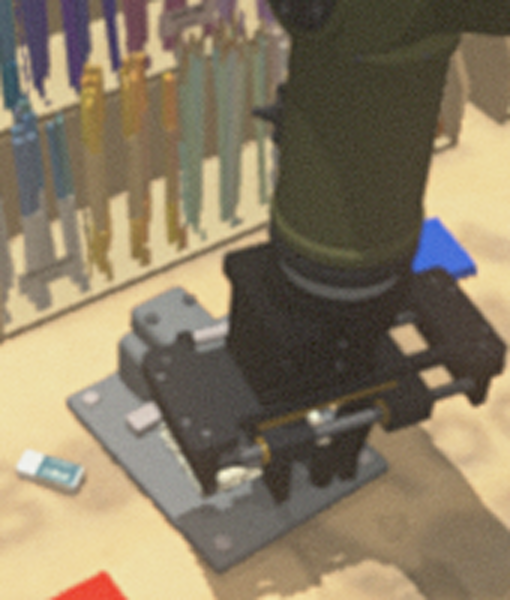

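```bash
cat > lv.py <<'E'
from h import *
s,M=st(); a=np.array([.531,-.091]);p=s['position'][:2]; y0=np.degrees(np.arctan2(M[1,2],M[0,2])); g=p+.0103*M[:2,2]; r=g-a
th0=np.degrees(np.arctan2(r[1],r[0])); F=s['ft_force'][:2]
print('theta',th0.round(1),'R',np.linalg.norm(r).round(4),'tangential N',((r[0]*F[1]-r[1]*F[0])/np.linalg.norm(r)).round(2),'yaw',y0.round(1))
for d in (2,4,6,8,10,12):
    th=th0-d; yaw=y0-d*.75
    t=np.radians(th);y=np.radians(yaw); g=a+np.linalg.norm(r)*np.array([np.cos(t),np.sin(t)]); tcp=g-.0103*np.array([np.cos(y),np.sin(y)])
    print(d,(M.T@np.r_[tcp-p,0]).round(4),"tw",d*.75)
E
python3 -m creep '[{"linear":[0,0.001,-0.0035],"twist":[1,0,0],"fingers":0.2},{"linear":[0,0.0015,-0.007],"twist":[2.4,0,0],"fingers":0.2},{"linear":[0,0.0025,-0.0105],"twist":[4,0,0],"fingers":0.2},{"linear":[0,0.0032,-0.0135],"twist":[5.4,0,0],"fingers":0.2}]'
python3 lv.py
```

```text
time: 17.1
position: [0.4429, -0.0533, 0.109]
tool_rot: [1.407, 1.064, -1.416]
ft_force: [-7.7, -4.4, 0.6]
grip_width: 0.401
17.1 p [ 0.4429 -0.0533  0.109 ] F [-7.75 -4.36  0.62] T [-1.01  1.41 -0.07] g 0.401
[[-0.004  0.961 -0.275]
 [-0.003 -0.275 -0.961]
 [-1.    -0.003  0.004]]
theta 163.0 R 0.0951 tangential N 6.43 yaw -106.0
2 [-0.      0.0004 -0.0033] tw 1.5
4 [-0.      0.0009 -0.0066] tw 3.0
6 [-0.      0.0015 -0.0099] tw 4.5
8 [-0.0001  0.0022 -0.0132] tw 6.0
10 [-0.0001  0.0031 -0.0164] tw 7.5
12 [-0.0001  0.004  -0.0196] tw 9.0
```

```bash
python3 -m creep '[{"linear":[0,0.0006,-0.0033],"twist":[1.5,0,0],"fingers":0.2},{"linear":[0,0.0012,-0.0066],"twist":[3,0,0],"fingers":0.2},{"linear":[0,0.002,-0.0099],"twist":[4.5,0,0],"fingers":0.2},{"linear":[0,0.0028,-0.0132],"twist":[6,0,0],"fingers":0.2}]'
python3 lv.py
```

```text
time: 17.43
position: [0.4485, -0.0416, 0.1088]
tool_rot: [1.48, 1.003, -1.492]
ft_force: [-6.5, -4.2, 3.1]
grip_width: 0.402
17.43 p [ 0.4485 -0.0416  0.1088] F [-6.54 -4.23  3.1 ] T [-1.06  1.73 -0.13] g 0.402
[[-0.005  0.927 -0.374]
 [-0.003 -0.374 -0.927]
 [-1.    -0.004  0.005]]
theta 155.2 R 0.0951 tangential N 6.59 yaw -112.0
2 [-0.      0.0005 -0.0033] tw 1.5
4 [-0.      0.0011 -0.0066] tw 3.0
6 [-0.0001  0.0018 -0.0099] tw 4.5
8 [-0.0001  0.0026 -0.0131] tw 6.0
10 [-0.0001  0.0036 -0.0163] tw 7.5
12 [-0.0001  0.0046 -0.0195] tw 9.0
```

```bash
python3 -m creep '[{"linear":[0,0.0006,-0.0033],"twist":[1.5,0,0],"fingers":0.2},{"linear":[0,0.0012,-0.0066],"twist":[3,0,0],"fingers":0.2},{"linear":[0,0.0019,-0.0099],"twist":[4.5,0,0],"fingers":0.2},{"linear":[0,0.0027,-0.0131],"twist":[6,0,0],"fingers":0.2}]'
python3 lv.py
```

```text
time: 17.77
position: [0.4556, -0.0306, 0.1088]
tool_rot: [1.553, 0.937, -1.566]
ft_force: [-9.0, -4.7, 3.6]
grip_width: 0.402
17.77 p [ 0.4556 -0.0306  0.1088] F [-9.02 -4.68  3.63] T [-1.13  1.89 -0.1 ] g 0.402
[[-0.006  0.883 -0.469]
 [-0.004 -0.469 -0.883]
 [-1.    -0.004  0.006]]
theta 147.4 R 0.0953 tangential N 8.8 yaw -118.0
2 [-0.      0.0006 -0.0033] tw 1.5
4 [-0.      0.0013 -0.0066] tw 3.0
6 [-0.0001  0.0021 -0.0099] tw 4.5
8 [-0.0001  0.0031 -0.0131] tw 6.0
10 [-0.0001  0.0041 -0.0163] tw 7.5
12 [-0.0001  0.0053 -0.0194] tw 9.0
```

```bash
python3 -m creep '[{"linear":[0,0.0003,-0.0018],"twist":[1,0,0],"fingers":0.2},{"linear":[0,0.0006,-0.0035],"twist":[1.5,0,0],"fingers":0.2},{"linear":[0,0.001,-0.005],"twist":[2,0,0],"fingers":0.2},{"linear":[0,0.001,-0.005],"twist":[2,0,0],"fingers":0.2},{"linear":[0,0.001,-0.005],"twist":[2,0,0],"fingers":0.2}]'
python3 lv.py | head -5;  python3 -c "from bench import viewer; viewer.get_image('scene')"; python3 lv.py | head -5
```

```text
time: 18.18
position: [0.4588, -0.0263, 0.1087]
tool_rot: [1.576, 0.916, -1.589]
ft_force: [-8.9, -4.3, 3.5]
grip_width: 0.401
18.18 p [ 0.4588 -0.0263  0.1087] F [-8.86 -4.33  3.46] T [-0.82  1.92 -0.07] g 0.401
[[-0.006  0.867 -0.498]
 [-0.003 -0.498 -0.867]
 [-1.    -0.004  0.006]]
theta 144.2 R 0.0954 tangential N 8.7 yaw -119.9
18.23 p [ 0.4588 -0.0263  0.1087] F [-7.14 -4.23  4.31] T [-0.86  1.81 -0.06] g 0.403
[[-0.006  0.867 -0.498]
 [-0.003 -0.498 -0.867]
 [-1.    -0.004  0.006]]
theta 144.2 R 0.0954 tangential N 7.61 yaw -119.9
```

```bash
python3 -m creep '[{"linear":[0,-0.0003,0.002],"twist":[0,0,0],"fingers":0.2},{"linear":[0,-0.0006,0.004],"twist":[0,0,0],"fingers":0.2},{"linear":[0,-0.001,0.006],"twist":[0,0,0],"fingers":0.2},{"linear":[0,-0.001,0.008],"twist":[0,0,0],"fingers":0.2}]'
python3 lv.py | head -5
python3 -m creep '[{"linear":[0,0,0.002],"twist":[0,0,0],"fingers":0.2},{"linear":[0,0,0.004],"twist":[0,0,0],"fingers":0.2},{"linear":[0,0,0.006],"twist":[0,0,0],"fingers":0.2},{"linear":[0,0,0.008],"twist":[0,0,0],"fingers":0.2}]'
python3 - <<'E'
from h import *
crop("scene",230,100,400,300,3,"s13")
E
python3 lv.py | head -5
```

```text
time: 18.57
position: [0.4577, -0.031, 0.1094]
tool_rot: [1.583, 0.915, -1.58]
ft_force: [-0.1, 0.2, -0.1]
grip_width: 0.399
18.57 p [ 0.4577 -0.031   0.1094] F [-0.05  0.17 -0.06] T [0.05 0.07 0.03] g 0.399
[[ 0.002  0.867 -0.498]
 [-0.    -0.498 -0.867]
 [-1.     0.002 -0.001]]
theta 146.9 R 0.0936 tangential N -0.11 yaw -119.8
time: 18.9
position: [0.453, -0.0383, 0.1087]
tool_rot: [1.582, 0.916, -1.582]
ft_force: [-1.1, 0.2, 0.2]
grip_width: 0.399
18.95 p [ 0.4528 -0.0387  0.1086] F [-0.09 -0.38  0.24] T [ 0.04  0.02 -0.02] g 0.401
[[-0.     0.867 -0.499]
 [-0.    -0.499 -0.867]
 [-1.    -0.     0.   ]]
theta 152.5 R 0.094 tangential N 0.38 yaw -119.9
```

View pics/s13.png

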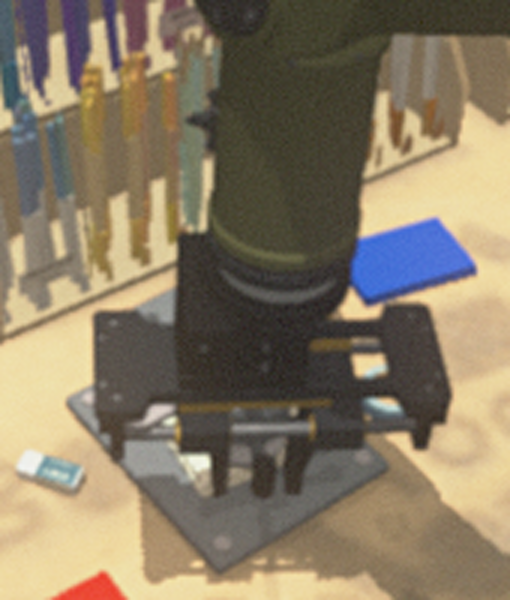

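The grip (263,470) stands free between the fingers, with no force on the tool. Lifting clear to check.

```bash
python3 -m creep '[{"linear":[-0.02,0,0],"twist":[0,0,0],"fingers":0.2},{"linear":[-0.05,0,0],"twist":[0,0,0],"fingers":0.2},{"linear":[-0.085,0,0],"twist":[0,0,0],"fingers":0.2},{"linear":[-0.12,0,0],"twist":[0,0,0],"fingers":0.2},{"linear":[-0.14,0,0.03],"twist":[0,0,0],"fingers":0.2},{"linear":[-0.14,0,0.07],"twist":[0,0,0],"fingers":0.2},{"linear":[-0.14,0,0.11],"twist":[0,0,0],"fingers":0.2},{"linear":[-0.14,0,0.13],"twist":[0,0,0],"fingers":0.2}]'
python3 - <<'E'
from h import *
crop("top",200,150,350,300,4,"t14"); crop("scene",270,170,370,270,6,"s14"); st()
E
```

```text
time: 19.62
position: [0.3858, -0.155, 0.2491]
tool_rot: [1.584, 0.91, -1.586]
ft_force: [0.3, 0.0, 0.2]
grip_width: 0.401
19.72 p [ 0.3862 -0.1545  0.2486] F [ 0.18  0.3  -0.23] T [0.1 0.  0. ] g 0.397
[[-0.     0.863 -0.505]
 [-0.001 -0.505 -0.863]
 [-1.     0.     0.001]]
```

View pics/t14.png

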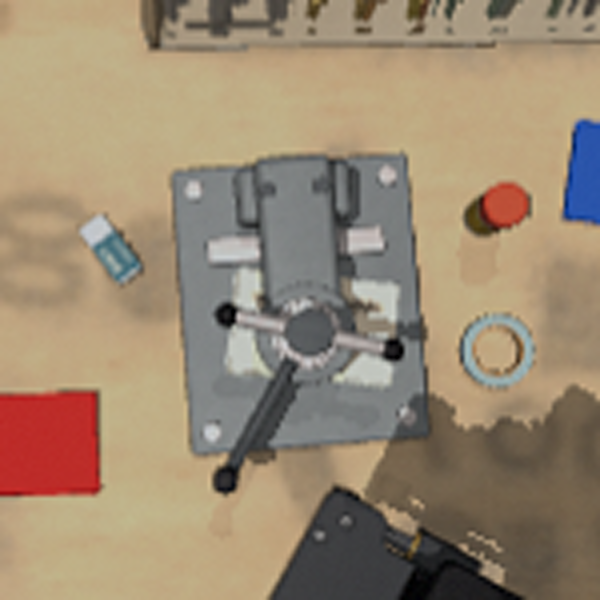

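View pics/s14.png

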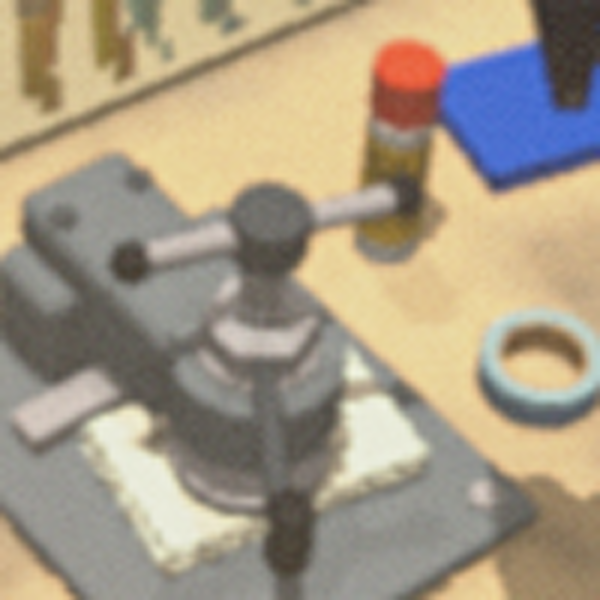

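Run:
```python
from h import *
a=np.array([.5305,-.091])
for n,(u,v) in {'now':(225/4+200-.5,479/4+150-.5),'start':(174/5+237-.5,499/5+175-.5)}.items():
    g=at_height("top",[u,v],.118)[0]; print(n,g,np.linalg.norm(g[:2]-a),np.degrees(np.arctan2(*(g[:2]-a)[::-1])))
for l in("card_pile","glue_stick","washi","eraser"): print(l,nets.place_of("top",l)[:3])
```

```text
now [ 0.44952787 -0.04201275  0.118     ] 0.0946373959892769 148.82652231444766
start [ 0.43753014 -0.07628597  0.118     ] 0.09412702913181473 171.00658187252284
card_pile [{'centre': [0.6229, -0.3129, -0.0002], 'conf': 0.96}, {'centre': [0.4661, 0.0918, -0.0014], 'conf': 0.72}, {'centre': [0.5351, -0.0978, 0.0151], 'conf': 0.6}]
glue_stick [{'centre': [0.6046, -0.2039, 0.0019], 'conf': 0.68}]
washi [{'centre': [0.5204, -0.2152, 0.0016], 'conf': 0.55}]
eraser [{'centre': [0.5874, 0.0324, -0.0052], 'conf': 0.7}]
```

```bash
python3 -c "
from bench import job
print(job.close_job())"
```

```text
the job is handed in; nothing more can be done
None
```

I slackened the lock nut, wound the T-bar down until the foot pressed the pile at about 10 N, retightened the nut and handed the job in. `close_job` gave no verdict. The robot's clock was at about 20 s of the 72 s allowed.

- **Slackening:** I pushed the lever back about 0.6 rad, which puts the nut near 0.6, well below the 0.9 loose mark.
- **Winding:** I gripped the T-bar hub and turned it about 98° clockwise. The last-joint torque began rising near 83°, at about 0.17 N m per rad against the 0.19 expected. That puts the foot about 0.27 rad past touching, or roughly 9–10 N. The foot force comes only from this torque and angle, because it can't be measured directly.
- **Tightening:** I pushed the lever grip until the force read about 8–8.7 N, then backed off and lifted clear. The lever came to rest about 0.39 rad tighter than it started. That implies roughly 85 N or more of clamping if the nut started past its bite, but I couldn't measure the clamping.
- **Last pictures:** The bar stands where I left it. The pile, glue stick, washi roll and eraser are unmoved within the roughly 4 mm the networks can resolve, and the tool touches nothing.
- **Disagreements:** The first foot height read from the picture (33–34 mm) was about 1.5 mm higher than the torque contact implies, so I trusted the torque. The wrist moment was too noisy to add much.

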